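Slacken the left-hand nut on a lapping machine

TASK

The notched hex nut in the middle of the lapping plate has a left-hand thread: it slackens clockwise, seen from above. Take the T-handled socket spanner from its rest, feel for the flats with a light hand until it drops fully home on the nut, slacken the nut by about a quarter turn and stand the spanner back upright in its rest. Do not strain the nut the wrong way or press hard on it, keep everything off the lapping plate, and leave the bottle and the sample case alone.

Things in the scene. Friction and masses are not known exactly. Their poses are not given: they have to be found in the camera images.
- nut_seat (a point): Point fixed to the machine, on the spindle axis at the top of the nut's washer (51 mm wide), 152 mm above the bench. Hex nut 30 mm across flats, flats 13 mm tall, above them a round chamfer 3 mm tall and a stud 19 mm thick that ends 22 mm above this point. z up; yaw is the machine's, not the nut's: the angle of the flats is unknown
- nut (a joint): Turn of the nut on its spindle, rad: 0 tight as found, grows clockwise seen from above (slackening, left-hand thread), 6.2 at most. Clockwise it drags evenly at about 0.45 N m; anticlockwise it meets a stop at once and the moment climbs. The geared spindle under it does not turn at such loads
- machine: Bench lapping machine, fixed: white housing 290 x 250 mm, steel bowl 228 mm wide with its rim 146 mm high, in it the lapping plate, a dark flat disc 180 mm across with its top 148 mm above the bench (4 mm below nut_seat), which must not be touched. Origin on the spindle axis at bench level, z up, its controls face -x
- spanner_grip (a point): Centre of the spanner's black flat-sided T-handle: 110 mm long along this point's y, 16 mm thick along x, 24 mm tall (z up). The spanner is 142 mm tall, about 0.36 kg; this point is 130 mm above its open lower rim. Below the handle a round shaft 14 mm thick
- spanner_mouth (a point): Centre of the spanner's open lower rim, z up to the handle. Hex socket 32 mm across flats (two flats are square to this point's x), 30 mm deep, outside a hex tube 42 mm across flats, 48 mm across corners. Fits the 30 mm nut with play: drops on within about 4 to 7 degrees of true, every 60 degrees; on the corners it stops 13 mm too high
- rest_floor (a point): Spanner's rest: black block 100 x 100 x 40 mm, fixed, with a round hole 54 mm wide and 30 mm deep. This point is the centre of the hole's floor, 10 mm above the bench, z up. The spanner's rim stands on it
- bottle: White square solvent bottle with a steel pump top, 66 x 66 x 172 mm, loose bystander; origin under its centre
- case: Flat clear sample case with a green lid, 78 x 103 x 34 mm, loose bystander; origin under its centre
Not all that is in view belongs to the job. Leave any orange look-alike of the part that bears rest_floor alone. Leave any blue look-alike of the part that bears spanner_grip alone.

How it is judged (in metres and radians):
On the way, in this order (a step that is already met when the one before it is completed fails the run):
1. the spanner is fully home on the nut (rim within 4 mm of its washer) (z of spanner_mouth in the frame of nut_seat below 0.004 m and horizontal distance between spanner_mouth and nut_seat below 0.004 m and value of joint nut below 0.9 rad), for 0.2 s.
2. with the spanner on it, the nut is turned clockwise by about a quarter turn (70 degrees or more) (value of joint nut above 1.2 rad and z of spanner_mouth in the frame of nut_seat below 0.009 m and horizontal distance between spanner_mouth and nut_seat below 0.005 m), for 0.1 s.
At the end, for the whole second after the job is handed in: the nut stands slackened by 1.2 to 2.2 rad (about 70 to 125 degrees), and the spanner stands upright in its rest, its rim within 8 mm of the hole's floor centre, leaning under 8 degrees, released and at rest (value of joint nut between 1.2 and 2.2 rad and distance between spanner_mouth and rest_floor below 0.008 m and angle between spanner_mouth's own z axis and vertical below 0.14 rad and linear speed of spanner below 0.02 m/s); the robot touches nothing.
It fails at once if the nut is strained the wrong way, anticlockwise (about 1.5 N m) (value of joint nut below -0.03 rad).
It fails at once if the spanner is pressed hard on the nut before it has dropped on (contact force between spanner and nut above 50 N and z of spanner_mouth in the frame of nut_seat above 0.0105 m).
It fails at once if the spanner is forced on the nut (sum of all contact forces in the socket; turning the nut takes about 50 N of it) (contact force between spanner and nut above 130 N).
It fails at once if something touches the lapping plate (contact force between machine_c0 and anything else above 1 N).
It fails at once if the bottle or the sample case is disturbed (distance of any of bottle, case from where it was at the start of the episode above 0.02 m).
It also fails if it takes over 64 s, if anything falls off the work surface, if the arm or the gripper's body presses on something with over 40 N, if the wrist force passes 120 N, or if a joint passes its speed limit or range.

ROBOT

A 6-joint arm with a two-finger parallel gripper is mounted at the origin on the work surface. World frame = base frame: x ahead of the robot, y to its left, z up, the work surface at z = 0. Lengths are in mm, angles in rad, forces in N, time in s.
With the tool pointing down it reaches from about 300 to 775 mm from the base axis. Payload 14.6 kg.
Tool frame: the origin (TCP) lies midway between the tips of the shut fingers; the grasp point (between the pads) lies 19 mm behind it (manip.grip_depth is the distance from the TCP to the grasp point, in mm); x points along the fingers, y is the direction in which the jaws open and shut, and the axes are right-handed (so a half turn about x gives the same grasp; the last joint's range is limited). The gripper opens to 94 mm and grips with 3 to 60 N. Pads are 16 mm wide; open, the fingers measure 119 mm over their backs; the gripper's body (75 mm by 177 mm) begins 78 mm behind the grasp point.
Start: joints at [1.117, 0.3, 1.521, -0, 1.321, -0.067], TCP at [207.471, 509.357, 205.446] pointing down, gripper open.
Joint ranges: [-3.03, 3.03], [-0.79, 2.21], [0.23, 2.52], [-1.04, 4.18], [0, 3.07], [-2.55, 2.55]. Speed limits (rad/s): [2.22, 2.22, 2.57, 3.14, 3.14, 3.14].

INTERFACE

Orientations are given as [roll, pitch, yaw] about the fixed x, y, z axes, in that order (R = Rz(yaw) Ry(pitch) Rx(roll)).
In Python, from cell import readout, cams, ticket, manip gives the robot as it stands. The module is installed in compiled form; this text tells all that it offers.
- The arm moves only by the tool apply_moves, never from a script. Its argument "plan" is one flat list of numbers, 7 for each row, row after row: the turn, a rotation vector about the tool's x, y, z in rad, then the shift along the tool's x, y, z in m, then the opening in per cent of the stroke, from 0 (shut) to 100 (fully open). In form: [wx, wy, wz, x, y, z, fingers, wx, wy, wz, x, y, z, fingers, ...]. A call has 1 to 5 rows; each row shifts and turns the commanded pose from where the row before left it, along the tool's axes as they then stand; what a row does not reach is not made up. A row lasts 1/8 s, in which the tool goes at most 62.5 mm and 10.7 degrees, less where a joint would pass 70% of its speed; a pose out of reach is approached as far as the arm can. A call with a gripper value outside its range is refused whole. The fingers move at their own pace and stop on an object; "force" is the grip in N (left out, the last holds). Time passes only in rows, so rows that do not move let the fingers close. It gives the time, the measured TCP pose, the force and the opening at its end, in the units of the state.
- readout.read_state(): the state, without advancing time (a new reading comes with each control period).
- cams.camera(name): name is "side" or "top" or "wrist"; returns a dict with "image" (420x560x3 uint8, red, green, blue), "fovy" (degrees; the focal length in pixels is half the picture's height over the tangent of half this angle, whatever the lens; pixels are square), "cx", "cy" (the principal point, pixels), "position" and "orientation" of the camera in the world; the wrist camera has in their place "T_tool_cam" (4x4, takes a point from camera to tool coordinates, whose origin is the TCP and whose axes are the tool frame's). Camera axes: x right, y down, z forward; pixel columns grow to the right and rows downward; lengths in mm; the calibration is good to about 2 mm. A picture is of the moment at which its call begins: read the wrist's pose just before it. There is no depth.
- ticket.sign_off(): hands the job in, once; it reports no verdict.
The state is a dict: "clock": time; "joints": joint angles; "qd": joint speeds; "effort": joint torques, N m; "eef_pos": TCP position; "eef_rot": TCP orientation; "wrist_force": force on the tool from outside, world axes, zero at the start; "moment": the same for the moment, N m; "finger_gap": finger opening in mm.
Only numpy, scipy, OpenCV 4.12 (cv2) and the standard library are available. Lean on these libraries where they do the work, as an engineer would, in place of code of your own. Each camera call takes 0.05 s, during which the arm holds its last target.

## Working session

There is one attempt and no reset: what is moved stays moved. The work goes in short steps, Python scripts to look and compute and a tool call to move; the robot and the scene stay as the last step left them, time stands still between calls to the robot, and variables do not carry over. Pictures are saved under pics/ and viewed, and the job is handed in when it is done.

Besides the shell and the picture viewer there is one more tool, called after "Request:" as name(argument=value, ...) on one line, values as JSON. apply_moves: Moves the arm, as the interface text tells. Its arguments: {"type":"object","properties":{"plan":{"type":"array","items":{"type":"number"}},"force":{"type":"number"}},"required":["plan"]}

```bash
mkdir -p pics
cat > h.py <<'E'
import numpy as np, cv2
from scipy.spatial.transform import Rotation as R
from cell import readout, cams, ticket, manip
def snap(n,f):
    c=cams.camera(n); cv2.imwrite('pics/'+f,c['image'][:,:,::-1]); return c
def Rm(o):
    o=np.asarray(o,float)
    return o if o.shape==(3,3) else R.from_euler('xyz',o).as_matrix()
def pose(c,st=None):
    if 'T_tool_cam' in c:
        T=np.eye(4);T[:3,:3]=Rm(st['eef_rot']);T[:3,3]=st['eef_pos'];T=T@np.array(c['T_tool_cam']);return T[:3,:3],T[:3,3]
    return Rm(c['orientation']),np.array(c['position'])
def ray(c,u,v,st=None):
    f=c['image'].shape[0]/2/np.tan(np.radians(c['fovy'])/2)
    Q,p=pose(c,st); d=Q@np.array([(u-c['cx'])/f,(v-c['cy'])/f,1]); return p,d
def onz(c,u,v,z,st=None):
    p,d=ray(c,u,v,st); return p+d*(z-p[2])/d[2]
def proj(c,P,st=None):
    f=c['image'].shape[0]/2/np.tan(np.radians(c['fovy'])/2)
    Q,p=pose(c,st); q=Q.T@(np.array(P)-p); return c['cx']+f*q[0]/q[2],c['cy']+f*q[1]/q[2]
E
python3 - <<'E'
from h import *
print(readout.read_state())
for n in('side','top','wrist'):
    c=snap(n,n+'0.png'); print({k:v for k,v in c.items() if k!='image'})
print(manip.grip_depth)
E
```

```text
{'clock': 0.0, 'joints': array([ 1.11740918e+00,  3.00450218e-01,  1.52157266e+00, -3.32755807e-05,
        1.32070433e+00, -6.65882775e-02]), 'qd': array([ 0.00091161,  0.0010648 , -0.00086343,  0.00049891, -0.00085131,
       -0.00042333]), 'effort': array([-1.97250342e-04, -5.31815171e+01, -3.52735591e+01,  7.08271447e-02,
        2.44565407e-02, -3.11419490e-05]), 'eef_pos': array([207.36439458, 509.1295813 , 204.90134788]), 'eef_rot': array([-1.60898371,  1.56966132, -1.99577432]), 'wrist_force': array([-0.07346372,  1.979054  , -0.77417178]), 'moment': array([-0.02422037,  0.0155741 ,  0.02891389]), 'finger_gap': 93.95475976332273}
{'fovy': 48.77113433834955, 'cx': 282.56930208533356, 'cy': 204.6842726890699, 'position': array([   3.83015247, -358.64041086,  778.90501742]), 'orientation': array([-2.35227448, -0.00263093, -1.0088239 ])}
{'fovy': 43.65526640152815, 'cx': 277.92538031962465, 'cy': 215.33359339856096, 'position': array([ 334.92756772,    6.94294728, 1257.85615257]), 'orientation': array([-2.95024149,  0.00330489, -1.58242825])}
{'fovy': 68.03386482406894, 'cx': 279.3737359403084, 'cy': 209.35565361047787, 'T_tool_cam': array([[-8.17569776e-04, -2.70714373e-01,  9.62659368e-01,
        -1.78446582e+02],
       [ 9.99999662e-01, -3.05902016e-04,  7.63257961e-04,
         8.68790585e-02],
       [ 8.78545410e-05,  9.62659667e-01,  2.70714532e-01,
        -7.88221324e+01],
       [ 0.00000000e+00,  0.00000000e+00,  0.00000000e+00,
         1.00000000e+00]])}
18.8
```

View pics/side0.png

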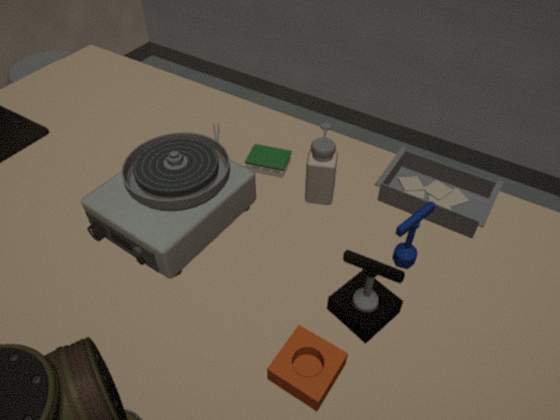

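View pics/top0.png

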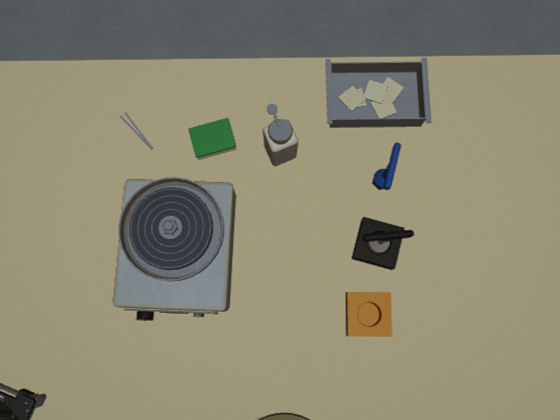

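View pics/wrist0.png

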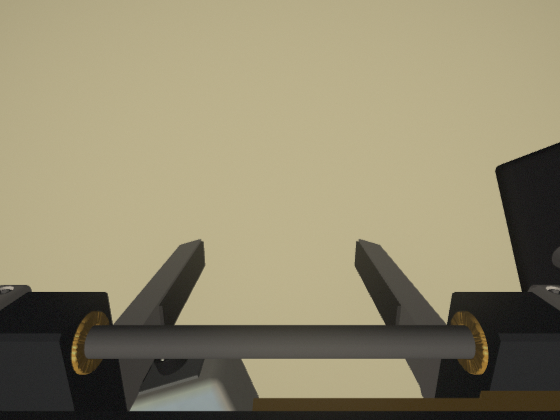

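Run:
```python
from h import *
a=cv2.imread('pics/top0.png'); s=cv2.imread('pics/side0.png')
x=cv2.resize(a[200:290,330:430],None,fx=4,fy=4,interpolation=cv2.INTER_CUBIC)
n=cv2.resize(a[175:285,115:235],None,fx=3.2,fy=3.2,interpolation=cv2.INTER_CUBIC)
H=max(x.shape[0],n.shape[0])
p=lambda i:cv2.copyMakeBorder(i,0,H-i.shape[0],0,0,0)
cv2.imwrite('pics/crop.png',cv2.convertScaleAbs(np.hstack([p(x),p(n)]),alpha=1.6))
cv2.imwrite('pics/crops.png',cv2.convertScaleAbs(cv2.resize(s[230:350,310:450],None,fx=4,fy=4,interpolation=cv2.INTER_CUBIC),alpha=2.2))
```

```text
(no output)
```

View pics/crop.png

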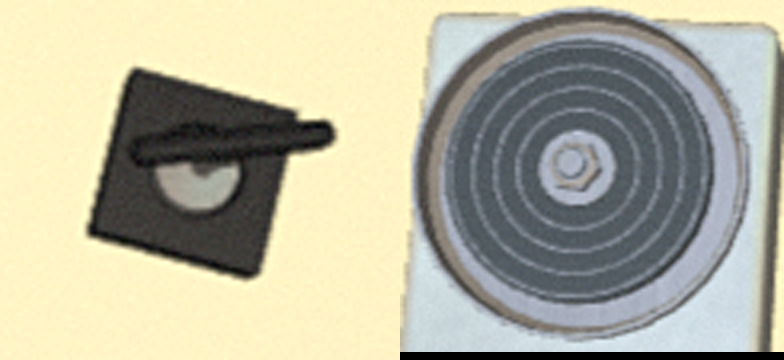

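View pics/crops.png

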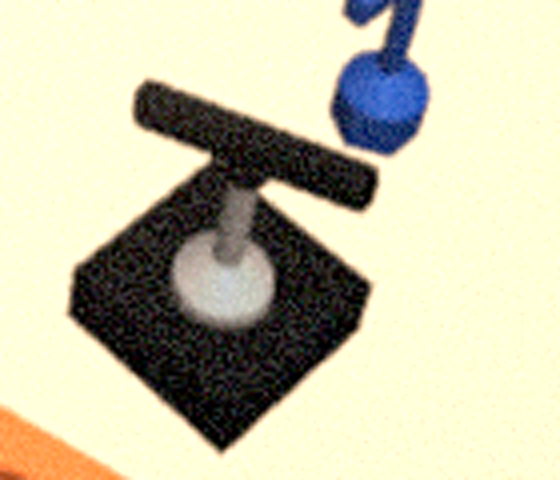

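Run:
```python
from h import *
c=cams.camera('top'); a=c['image'].astype(int)
g=cv2.GaussianBlur(a.max(2).astype(np.uint8),(3,3),0)
roi=np.zeros_like(g);roi[210:280,345:420]=1
sub=g[210:280,345:420]; print(np.histogram(sub,bins=range(0,200,8)))
for th in (16,20,24,28,70):
    m=((g<th)&(roi>0)).astype(np.uint8)
    n,l,s,_=cv2.connectedComponentsWithStats(m)
    k=1+np.argmax(s[1:,4]); cs=cv2.findContours((l==k).astype(np.uint8),0,2)[0]
    r=cv2.minAreaRect(max(cs,key=cv2.contourArea)); b=cv2.boxPoints(r)
    print(th,s[k],r); 
    for z in (40,150): print(z,[onz(c,*q,z)[:2].round(1).tolist() for q in b],onz(c,*r[0],z).round(1))
e=lambda x,y:(330+x/4,200+y/4)
P=[onz(c,*e(*q),40)[:2] for q in((135,70),(297,113),(255,277),(90,233))]
print('block',np.round(P,1),np.mean(P,0)); print([np.linalg.norm(P[i]-P[i-1]) for i in range(4)])
print('block yaw', [np.degrees(np.arctan2(*(P[i]-P[i-1])[::-1]))%90 for i in range(4)])
H=[onz(c,*e(*q),150)[:2] for q in((133,153),(335,132))]
print('handle',H,np.mean(H,0),np.linalg.norm(H[0]-H[1]),np.degrees(np.arctan2(*(H[1]-H[0])[::-1])))
# plate by ellipse / nut
n=lambda x,y:(115+(x-400)/3.2,175+y/3.2)
print('nut washer',onz(c,*n(576,167),152),'stud',onz(c,*n(571,160),174))
```

```text
(array([   0,    1,  121,  337,  963,  205,   52,   50,   56,   35,   52,
         29,   54,  120,   29,   28,   47,   24,   53,  291, 2703,    0,
          0,    0]), array([  0,   8,  16,  24,  32,  40,  48,  56,  64,  72,  80,  88,  96,
       104, 112, 120, 128, 136, 144, 152, 160, 168, 176, 184, 192]))
16 [381 232   1   1   1] ((381.0, 232.0), (0.0, 0.0), 0.0)
40 [[528.0, -233.5], [528.0, -233.5], [528.0, -233.5], [528.0, -233.5]] [ 528.  -233.5   40. ]
150 [[510.6, -211.8], [510.6, -211.8], [510.6, -211.8], [510.6, -211.8]] [ 510.6 -211.8  150. ]
20 [379 231   5   3   8] ((380.9000244140625, 232.30001831054688), (3.7947328090667725, 1.8973664045333862), 18.434947967529297)
40 [[526.7, -228.3], [530.9, -229.9], [528.0, -238.2], [523.7, -236.6]] [ 527.3 -233.2   40. ]
150 [[509.3, -207.0], [513.2, -208.5], [510.5, -216.1], [506.7, -214.6]] [ 509.9 -211.6  150. ]
24 [362 231  26  11  65] ((374.2940673828125, 234.45945739746094), (6.318917274475098, 24.786174774169922), 69.14553833007812)
40 [[519.3, -187.5], [539.6, -242.9], [525.5, -247.5], [505.2, -192.2]] [ 522.4 -217.5   40. ]
[... 654 characters left out ...]
 -145.4], [544.8, -173.1], [513.1, -280.9], [425.0, -251.7]] [ 484.3 -212.8  150. ]
block [[ 563.2 -194.5]
 [ 536.3 -288.6]
 [ 440.3 -258.8]
 [ 467.  -164.2]] [ 501.68796109 -226.51707445]
[np.float64(100.84676486832966), np.float64(97.8994615420683), np.float64(100.52668289645929), np.float64(98.27908838990565)]
block yaw [np.float64(72.51472747286743), np.float64(74.0523367475067), np.float64(72.72598898112003), np.float64(74.23347443205056)]
handle [array([ 497.55097734, -173.30374246]), array([ 507.56782882, -281.61277006])] [ 502.55940308 -227.45825626] 108.77124056266886 -84.71608819361855
nut washer [526.17619185 239.4067118  152.        ] stud [527.07139047 238.19308564 174.        ]
```

Run:
```python
from h import *
st=readout.read_state(); M=Rm(st['eef_rot']); print(M.round(3)); 
print('tool y ang',np.degrees(np.arctan2(M[1,1],M[0,1])), 'q1',np.degrees(st['joints'][0]),np.degrees(st['joints'][5]))
```

```text
[[-0.     0.377  0.926]
 [-0.001  0.926 -0.377]
 [-1.    -0.001 -0.   ]]
tool y ang 67.83897381020533 q1 64.02343376058177 -3.81574459279718
```

Request:
apply_moves(plan=[0.15,0,0,-0.06,0,0,100,0.0,0,0,-0.06,0,0,100,0.0,0,0,-0.03,0,0,100], force=60)

```text
clock: 0.57
eef_pos: [207.5, 509.5, 358.7]
eef_rot: [1.649, 1.567, 1.112]
wrist_force: [0.5, 0.8, -0.9]
finger_gap: 94.4
```

Run:
```python
from h import *
st=readout.read_state(); M=Rm(st['eef_rot']); print(M.round(3)); 
print('tool y ang',np.degrees(np.arctan2(M[1,1],M[0,1])), 'q1',np.degrees(st['joints'][0]),np.degrees(st['joints'][5]),st['eef_pos'],st['clock'])
```

```text
[[ 0.002  0.511  0.859]
 [ 0.003  0.859 -0.511]
 [-1.     0.004 -0.   ]]
tool y ang 59.243984064282124 q1 64.02460747806047 4.780508322207611 [207.52861531 509.51386679 358.72714799] 0.575
```

```bash
cat >> h.py <<'E'
def goto(P,yaw=None,nrow=None):
    """translation (tool axes, m) to P then turn to tool-y yaw(deg)"""
    st=readout.read_state(); M=Rm(st['eef_rot']); d=M.T@(np.array(P)-st['eef_pos'])/1000
    n=int(np.ceil(np.linalg.norm(d)/.06)); print('pos',st['eef_pos'].round(1),'F',st['wrist_force'].round(1),'gap',round(st['finger_gap'],1),'q6',st['joints'][5].round(2),'t',st['clock'])
    print('yaw now',np.degrees(np.arctan2(M[1,1],M[0,1])).round(2),'shift total m',d.round(4),'rows',n,'each',(d/max(n,1)).round(4))
    if yaw is not None:
        y=np.radians(yaw); T=np.stack([[0,0,-1],[np.cos(y),np.sin(y),0],[np.sin(y),-np.cos(y),0]],1)
        w=R.from_matrix(M.T@T).as_rotvec(); print('turn',w.round(4),'rows',int(np.ceil(np.linalg.norm(w)/.185)))
E
python3 -c "
from h import *
goto([526,239,350],20)"
```

```text
pos [207.5 509.5 358.7] F [ 0.5  0.8 -0.9] gap 94.4 q6 0.08 t 0.575
yaw now 59.24 shift total m [ 0.0084 -0.0696  0.412 ] rows 7 each [ 0.0012 -0.0099  0.0589]
turn [ 0.6849 -0.0015 -0.0034] rows 4
```

Request:
apply_moves(plan=[0,0,0,0.001,-0.01,0.059,100,0,0,0,0.001,-0.01,0.059,100,0,0,0,0.001,-0.01,0.059,100,0,0,0,0.001,-0.01,0.059,100,0,0,0,0.001,-0.01,0.059,100])

```text
clock: 1.2
eef_pos: [436.6, 314.0, 350.4]
eef_rot: [1.995, 1.571, 1.458]
wrist_force: [0.8, 0.3, 0.7]
finger_gap: 93.8
```

Request:
apply_moves(plan=[0,0,0,0.001,-0.01,0.059,100,0,0,0,0.001,-0.01,0.059,100,0.17,0,0,0,0,0,100,0.17,0,0,0,0,0,100,0.17,0,0,0,0,0,100])

```text
clock: 1.82
eef_pos: [526.7, 237.8, 348.1]
eef_rot: [-1.779, 1.57, -2.832]
wrist_force: [1.2, -1.7, -0.2]
finger_gap: 94.3
```

Request:
apply_moves(plan=[0.17,0,0,0,0,0,100,0,0,0,0,0,0,100])

```text
clock: 2.08
eef_pos: [526.6, 238.0, 348.3]
eef_rot: [-1.531, 1.57, -2.747]
wrist_force: [0.5, -0.5, 0.1]
finger_gap: 94.1
```

```bash
python3 -c "
from h import *
goto([526,239,350],20)
snap('wrist','w1.png')
snap('top','t1.png')"
```

```text
pos [526.6 238.  348.3] F [ 0.5 -0.5  0.1] gap 94.1 q6 0.01 t 2.075
yaw now 20.34 shift total m [-0.0017 -0.0002 -0.0011] rows 1 each [-0.0017 -0.0002 -0.0011]
turn [0.0059 0.     0.0003] rows 1
```

View pics/w1.png

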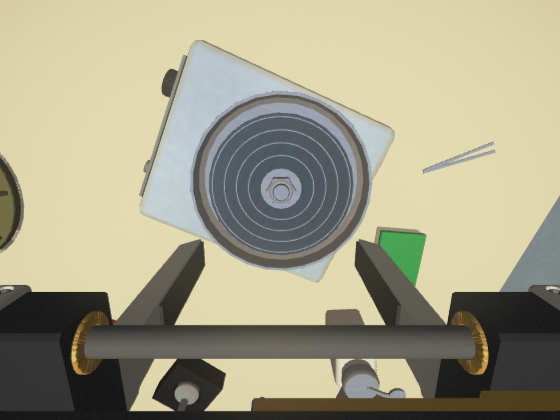

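Run:
```python
from h import *
st=readout.read_state(); c=cams.camera('wrist'); a=c['image']
cr=cv2.resize(a[160:218,250:312],None,fx=9,fy=9,interpolation=cv2.INTER_CUBIC)
cv2.imwrite('pics/nut.png',cr[:,:,::-1])
g=a.max(2)
# dark plate
m=(cv2.GaussianBlur(g,(3,3),0)<118).astype(np.uint8); m[:95]=0;m[275:]=0;m[:,:190]=0;m[:,375:]=0
n,l,s,_=cv2.connectedComponentsWithStats(m);print(s[:6])
# washer: not-dark blob in the centre
w=(g[165:212,255:308]>130).astype(np.uint8); n,l,s,ce=cv2.connectedComponentsWithStats(w); k=1+np.argmax(s[1:,4]); print(s[k],ce[k]+[255,165])
cs=max(cv2.findContours((l==k).astype(np.uint8),0,1)[0],key=len)+[255,165]
e=cv2.fitEllipse(cv2.convexHull(cs.astype(np.int32))); print(e)
print('washer',onz(c,*e[0],152,st))
ct=c2=cams.camera('top')
```

```text
[[     0      0    560    420 218589]
 [   193     95    176    173   3195]
 [   210    113    143    142  12310]
 [   273    177     15      2     27]
 [   279    184      9      4     10]
 [   190    240     15     35    448]]
[   6    4   40   40 1170] [280.48717949 188.51452991]
((280.557373046875, 188.1409149169922), (39.851287841796875, 40.471923828125), 75.74658966064453)
washer [527.90076319 239.41888974 152.        ]
```

View pics/nut.png

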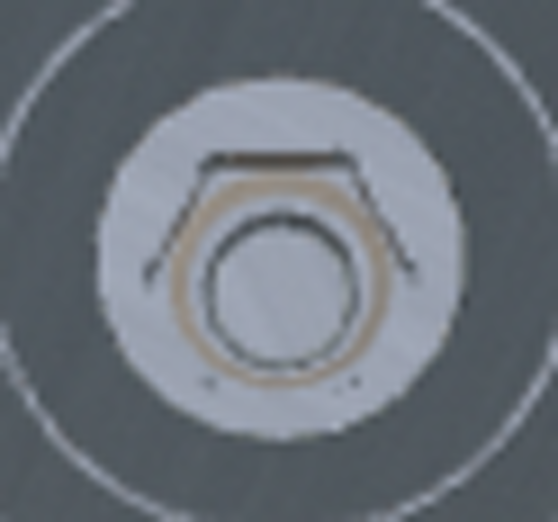

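```bash
python3 -c "
from h import *
st=readout.read_state();c=cams.camera('wrist')
print('stud',onz(c,250+281/9-.5,160+288/9-.5,174,st))
print('hex',onz(c,250+281/9-.5,160+275/9-.5,165,st))
goto([502,-227,310],5.3)"
```

```text
stud [527.79178401 239.99695505 174.        ]
hex [527.91498114 239.80715656 165.        ]
pos [526.6 238.  348.4] F [0.4 0.4 0.5] gap 94.2 q6 0.0 t 2.325
yaw now 20.41 shift total m [ 0.0384 -0.1852  0.4272] rows 8 each [ 0.0048 -0.0232  0.0534]
turn [ 0.2637 -0.      0.    ] rows 2
```

Request:
apply_moves(plan=[0,0,0,0.005,-0.023,0.0535,100,0,0,0,0.005,-0.023,0.0535,100,0,0,0,0.005,-0.023,0.0535,100,0,0,0,0.005,-0.023,0.0535,100,0,0,0,0.005,-0.023,0.0535,100])

```text
clock: 2.95
eef_pos: [511.0, -54.6, 323.5]
eef_rot: [1.084, 1.57, -0.131]
wrist_force: [0.3, -0.0, -0.2]
finger_gap: 93.7
```

Request:
apply_moves(plan=[0,0,0,0.005,-0.023,0.0535,100,0,0,0,0.005,-0.023,0.0535,100,0,0,0,0.005,-0.023,0.0535,100,0.13,0,0,0,0,0,100,0.13,0,0,0,0,0,100])

```text
clock: 3.58
eef_pos: [502.1, -228.0, 308.2]
eef_rot: [-2.284, 1.57, 2.518]
wrist_force: [0.7, 1.3, 0.3]
finger_gap: 94.1
```

Request:
apply_moves(plan=[0,0,0,0,0,0,100])

```text
clock: 3.7
eef_pos: [502.3, -227.3, 308.4]
eef_rot: [-1.417, 1.571, -2.892]
wrist_force: [-0.9, 0.0, 0.1]
finger_gap: 94.2
```

```bash
python3 -c "
from h import *
goto([502,-227,310],5.3)
snap('wrist','w2.png')"
```

```text
pos [ 502.3 -227.3  308.4] F [-0.9  0.   0.1] gap 94.2 q6 -0.59 t 3.7
yaw now 5.49 shift total m [-0.0016 -0.0003 -0.0004] rows 1 each [-0.0016 -0.0003 -0.0004]
turn [0.0032 0.     0.    ] rows 1
```

View pics/w2.png

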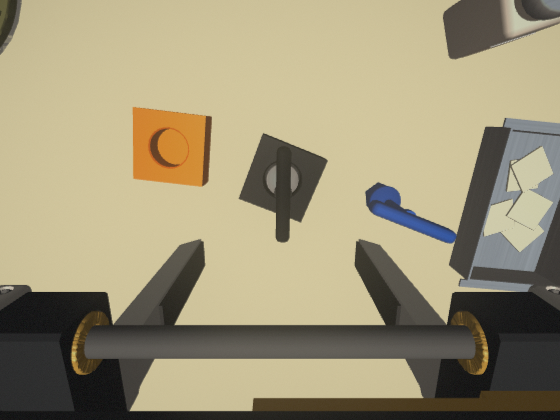

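Run:
```python
from h import *
st=readout.read_state(); c=cams.camera('wrist'); a=c['image']
cr=cv2.resize(a[125:250,230:340],None,fx=4.5,fy=4.5,interpolation=cv2.INTER_CUBIC)
cv2.imwrite('pics/sp.png',cv2.convertScaleAbs(cr[:,:,::-1],alpha=2.2))
g=cv2.GaussianBlur(a.max(2),(3,3),0)
m=(g<95).astype(np.uint8);m[:125]=0;m[250:]=0;m[:,:230]=0;m[:,335:]=0
n,l,s,_=cv2.connectedComponentsWithStats(m);print(s)
for r in range(140,246,8): print(r,g[r,270:298:2])
```

```text
[[     0      0    560    420 230679]
 [   240    134     86    108   4521]]
140 [ 80  79  76  74  79 115 163 192 207 208 209 209 209 209]
148 [77 77 77 76 65 61 60 61 60 63 73 75 73 71]
156 [76 75 75 67 60 63 64 63 61 60 60 72 73 73]
164 [67 68 76 68 59 61 62 61 60 58 59 65 65 71]
172 [140 142 139  91  56  60  61  59  58  57  85 138 137 111]
180 [141 140 140  82  56  60  61  59  57  56  90 141 138 132]
188 [136 140 117  62  57  59  59  59  58  56  82 133 132  81]
196 [70 64 63 60 58 60 60 59 58 56 61 64 67 70]
204 [71 71 71 61 59 62 62 60 60 58 64 70 69 69]
212 [199 180 137  74  61  63  62  62  61  60  67  70  70  70]
220 [209 209 196  87  64  65  65  64  62  76 181 188 159 111]
228 [209 209 193  87  65  67  67  66  65  87 192 209 209 209]
236 [210 210 194  89  67  68  68  67  66 104 201 210 209 209]
244 [210 210 210 210 210 210 210 210 210 210 210 210 210 210]
```

View pics/sp.png

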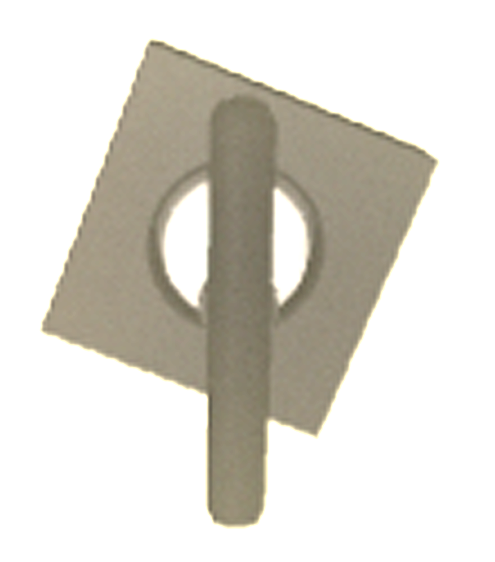

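Run:
```python
from h import *
st=readout.read_state(); c=cams.camera('wrist')
e=lambda x,y:(230+x/4.5-.4,125+y/4.5-.4)
P=np.array([onz(c,*e(*q),40,st)[:2] for q in((150,42),(437,158),(317,435),(43,328))]); print('block',P.round(1),P.mean(0),[np.linalg.norm(P[i]-P[i-1]).round(1) for i in range(4)])
H=np.array([onz(c,*e(*q),149,st)[:2] for q in((243,97),(237,523))]); print('handle',H.round(1),H.mean(0),np.linalg.norm(H[0]-H[1]),np.degrees(np.arctan2(*(H[0]-H[1])[::-1]))%180)
print('hole',onz(c,*e(236.5,247),40,st))
```

```text
block [[ 473.8 -166.5]
 [ 567.4 -193.3]
 [ 540.2 -288.7]
 [ 446.5 -260.9]] [ 506.98423058 -227.36004203] [np.float64(98.2), np.float64(97.4), np.float64(99.2), np.float64(97.7)]
handle [[ 501.8 -172.7]
 [ 511.3 -280.3]] [ 506.54960197 -226.48010143] 107.97574677635703 94.99637942337289
hole [ 506.96564958 -227.95080506   40.        ]
```

```bash
python3 -c "
from h import *
goto([505,-227,170],5.1)"
```

```text
pos [ 502.4 -227.1  308.5] F [ 0.1 -0.5 -0.5] gap 94.2 q6 -0.59 t 3.85
yaw now 5.58 shift total m [0.1385 0.0026 0.0002] rows 3 each [0.0462 0.0009 0.0001]
turn [ 0.0085  0.     -0.    ] rows 1
```

Request:
apply_moves(plan=[0.008,0,0,0.046,0.001,0,45,0,0,0,0.046,0.001,0,45,0,0,0,0.046,0.001,0,45,0,0,0,0,0,0,45])

```text
clock: 4.35
eef_pos: [504.2, -226.2, 168.0]
eef_rot: [-2.144, 1.565, 2.657]
wrist_force: [1.0, -1.5, 0.0]
finger_gap: 57.5
```

```bash
python3 -c "
from h import *
goto([505,-227,121],5.1)
snap('wrist','w3.png')"
```

```text
pos [ 504.2 -226.2  168. ] F [ 1.  -1.5  0. ] gap 57.5 q6 -0.58 t 4.35
yaw now 5.05 shift total m [0.047  0.0009 0.001 ] rows 1 each [0.047  0.0009 0.001 ]
turn [-0.001  -0.003   0.0047] rows 1
```

View pics/w3.png

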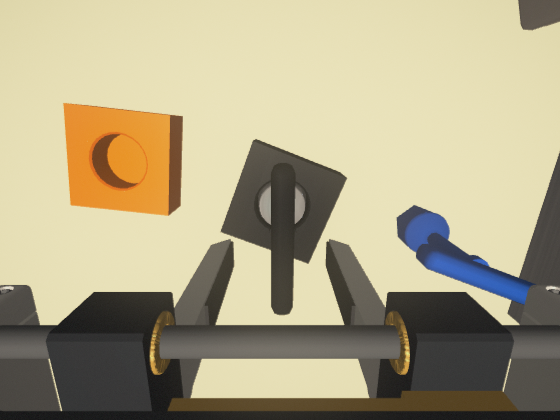

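Run:
```python
from h import *
st=readout.read_state(); c=cams.camera('wrist'); a=c['image']
g=cv2.GaussianBlur(a.max(2),(3,3),0)
print(g[155:172,283]); print(g[300:322,281]); 
for r in (215,240,265,285,300): print(r,g[r,266:300])
H=np.array([onz(c,*q,150,st)[:2] for q in((283.2,163.5),(281.7,313.5))]); print('handle',H.round(1),H.mean(0),np.linalg.norm(H[0]-H[1]),np.degrees(np.arctan2(*(H[0]-H[1])[::-1]))%180)
```

```text
[89 88 87 87 86 81 71 65 64 64 64 65 65 65 65 65 65]
[ 70  70  70  70  69  70  70  70  69  68  77 123 191 227 232 232 232 232
 232 232 232 232]
215 [164 160 144 104  66  54  54  55  56  57  59  59  60  59  59  58  57  57
  57  57  55  54  53  53  53  59  92 140 160 159 159 159 155 137]
240 [71 71 69 64 59 58 59 59 60 61 62 63 63 63 62 62 62 62 61 60 60 60 59 58
 57 58 63 68 69 69 69 69 69 69]
265 [232 232 219 165  94  64  65  65  66  66  67  68  68  68  68  68  67  67
  66  67  66  66  65  64  73 119 189 227 232 232 233 233 233 232]
285 [233 232 219 166  96  68  69  69  69  70  70  71  71  71  71  70  70  70
  70  69  69  68  68  69  84 140 207 233 233 232 233 233 233 233]
300 [233 233 231 188 107  68  69  69  69  70  70  71  71  71  70  70  70  70
  70  70  69  69  68  71  97 158 214 233 232 232 232 233 233 233]
handle [[ 503.1 -173.4]
 [ 511.9 -282.7]] [ 507.52081261 -228.0307504 ] 109.68890535934077 94.63092814185923
```

```bash
python3 -c "
from h import *
goto([506.8,-227.7,121.5],4.9)"
```

```text
pos [ 505.9 -227.2  172.2] F [0.3 1.7 0.4] gap 49.4 q6 -0.58 t 4.45
yaw now 5.0 shift total m [0.0507 0.0007 0.0006] rows 1 each [0.0507 0.0007 0.0006]
turn [ 0.0018  0.0008 -0.0013] rows 1
```

Request:
apply_moves(plan=[0,0,0,0.025,0.0005,0.0005,45,0,0,0,0.026,0,0,45,0,0,0,0,0,0,35,0,0,0,0,0,0,28])

```text
clock: 4.95
eef_pos: [506.8, -227.9, 121.8]
eef_rot: [1.002, 1.568, -0.483]
wrist_force: [-0.3, -0.5, 1.1]
finger_gap: 27.7
```

```bash
python3 -c "
from h import *
goto([506.8,-227.7,121.5],4.9)
snap('wrist','w4.png')"
```

```text
pos [ 506.8 -227.9  121.8] F [-0.3 -0.5  1.1] gap 27.7 q6 -0.57 t 4.95
yaw now 4.94 shift total m [ 0.0003  0.     -0.0002] rows 1 each [ 0.0003  0.     -0.0002]
turn [ 0.0007  0.0016 -0.0026] rows 1
```

View pics/w4.png

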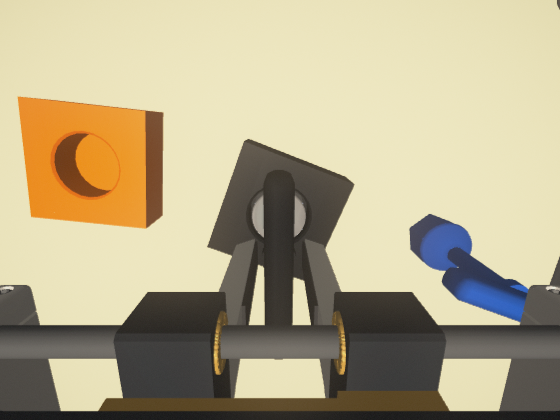

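Request:
apply_moves(plan=[0,0,0,0,0,0,18,0,0,0,0,0,0,5,0,0,0,0,0,0,0,0,0,0,0,0,0,0], force=30)

```text
clock: 5.5
eef_pos: [506.2, -227.7, 120.4]
eef_rot: [0.96, 1.569, -0.524]
wrist_force: [-1.7, 0.8, 6.5]
finger_gap: 15.9
```

Request:
apply_moves(plan=[0,0,0,0,0,0,0,0,0,0,0,0,0,0], force=60)

```text
clock: 5.75
eef_pos: [506.2, -227.6, 120.4]
eef_rot: [0.974, 1.569, -0.511]
wrist_force: [-0.6, -0.2, 6.5]
finger_gap: 15.6
```

```bash
python3 -c "
from h import *
goto([506.8,-227.7,121.5],4.9); print(readout.read_state()['moment'])
snap('wrist','w5.png')"
```

```text
pos [ 506.2 -227.6  120.4] F [-0.6 -0.2  6.5] gap 15.6 q6 -0.57 t 5.75
yaw now 4.93 shift total m [-0.0011  0.0005  0.0001] rows 1 each [-0.0011  0.0005  0.0001]
turn [ 0.0005  0.0008 -0.0012] rows 1
[ 0.00435196  0.32727259 -0.06932299]
```

View pics/w5.png

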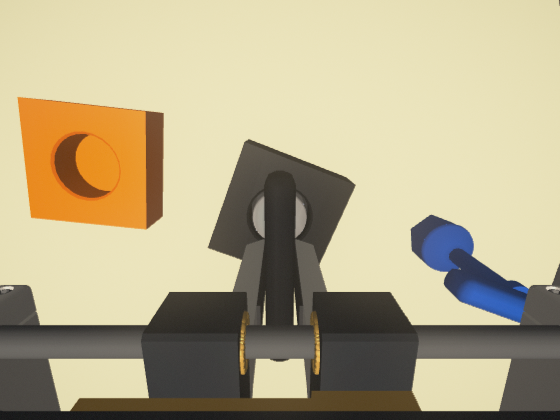

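Request:
apply_moves(plan=[0,0,0,-0.01,0,0,0,0,0,0,-0.03,0,0,0,0,0,0,-0.05,0,0,0,0,0,0,-0.05,0,0,0,0,0,0,-0.05,0,0,0])

```text
clock: 6.42
eef_pos: [505.5, -227.2, 311.4]
eef_rot: [-2.271, 1.57, 2.528]
wrist_force: [0.2, -0.4, -4.0]
finger_gap: 15.4
```

Request:
apply_moves(plan=[0,0,0,0,0,0,0,0,0,0,0,0,0,0])

```text
clock: 6.68
eef_pos: [505.5, -227.2, 308.2]
eef_rot: [-2.135, 1.569, 2.663]
wrist_force: [0.5, 0.1, -3.5]
finger_gap: 15.6
```

```bash
python3 -c "
from h import *
goto([527.5,239.5,310.5],50.3)
snap('wrist','w6.png');snap('side','s6.png');snap('top','t6.png')"
```

```text
pos [ 505.5 -227.2  308.2] F [ 0.5  0.1 -3.5] gap 15.6 q6 -0.57 t 6.675
yaw now 4.93 shift total m [-0.0019  0.062  -0.4631] rows 8 each [-0.0002  0.0078 -0.0579]
turn [-0.7919 -0.0017  0.0012] rows 5
```

View pics/w6.png

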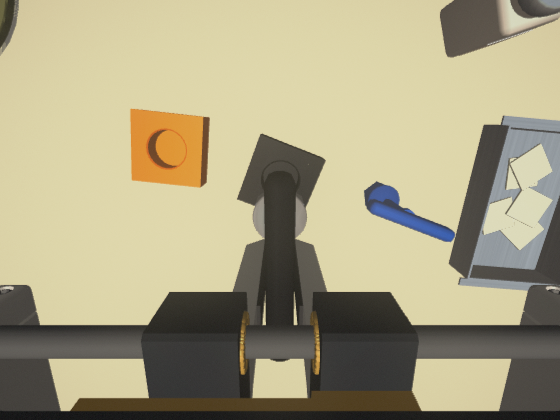

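View pics/s6.png

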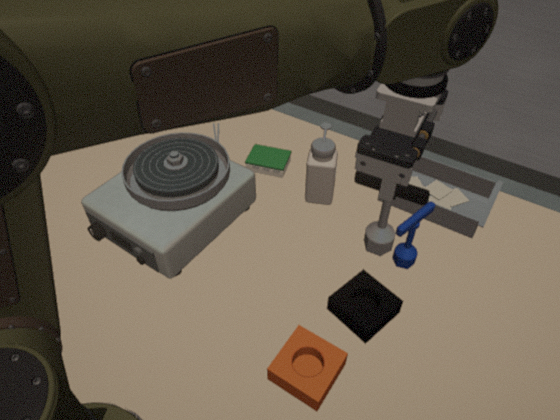

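Run:
```python
from h import *
c=cams.camera('wrist'); a=c['image']; st=readout.read_state()
g=cv2.GaussianBlur(a.max(2),(3,3),0)
T=np.array(c['T_tool_cam']);f=210/np.tan(np.radians(c['fovy'])/2)
def ontx(u,v,x):
    d=T[:3,:3]@np.array([(u-c['cx'])/f,(v-c['cy'])/f,1]); return T[:3,3]+d*(x-T[0,3])/d[0]
print(g[160:185,279]); print(g[345:366,279])
for r in (200,215,225): print(r,g[r,248:312])
for v in (169,170.5,172,357,359,361): print(v,ontx(279.5,v,-31.6), ontx(279.5,v,-28))
cv2.imwrite('pics/s6c.png',cv2.convertScaleAbs(cv2.resize(cv2.imread('pics/s6.png')[150:270,330:430],None,fx=5,fy=5,interpolation=cv2.INTER_CUBIC),alpha=1.5))
cv2.imwrite('pics/w6c.png',cv2.convertScaleAbs(cv2.resize(a[150:380,220:340,::-1],None,fx=2.6,fy=2.6,interpolation=cv2.INTER_CUBIC),alpha=2.5))
```

```text
[72 71 77 79 79 79 79 79 79 78 72 62 56 56 57 57 57 58 58 58 59 59 59 59
 59]
[ 99 101 102 103 104 104 105 105 104 103 102 100  96  81  60  70 128 194
 219 219 219]
200 [ 79  79  79  79  79  78  78  79  83  91 105 123 138 149 151 129  86  61
  58  59  59  60  61  61  62  62  62  62  63  62  62  61  61  61  60  59
  58  59  59  58  58  57  56  56  56  56  63  93 132 146 139 126 108  93
  83  76  73  72  73  83 120 177 213 222]
215 [222 222 222 213 186 159 154 154 152 153 154 154 155 154 151 134  97  66
  58  58  59  59  59  60  60  61  61  62  62  61  61  60  60  60  60  59
  59  58  58  58  58  57  57  57  56  56  70 105 140 152 152 152 151 149
 147 145 144 142 161 201 222 222 222 222]
225 [222 222 222 222 221 204 174 156 153 152 153 155 155 154 151 140 109  72
  58  58  59  59  59  60  61  61  62  62  62  62  61  60  60  60  59  58
  58  58  58  58  58  57  56  55  56  57  71 105 140 152 152 151 149 147
 146 146 153 179 210 222 222 222 222 222]
169 [-3.16000000e+01  3.10088640e-02 -5.74677017e+01] [-2.80000000e+01  3.74369429e-02 -5.69464179e+01]
170.5 [-3.16000000e+01  3.10263334e-02 -5.67559474e+01] [-2.80000000e+01  3.74548406e-02 -5.62172146e+01]
172 [-3.16000000e+01  3.10438485e-02 -5.60423356e+01] [-2.80000000e+01  3.74727850e-02 -5.54861082e+01]
357 [-3.16000000e+01  3.36217227e-02  4.89876745e+01] [-2.80000000e+01  4.01138571e-02  5.21187690e+01]
359 [-3.16000000e+01  3.36550059e-02  5.03437308e+01] [-2.80000000e+01  4.01479564e-02  5.35080697e+01]
361 [-3.16000000e+01  3.36884278e-02  5.17054342e+01] [-2.80000000e+01  4.01821976e-02  5.49031560e+01]
```

View pics/s6c.png

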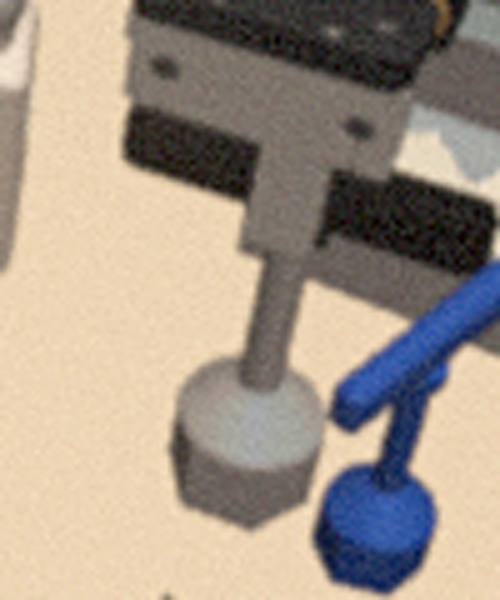

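View pics/w6c.png

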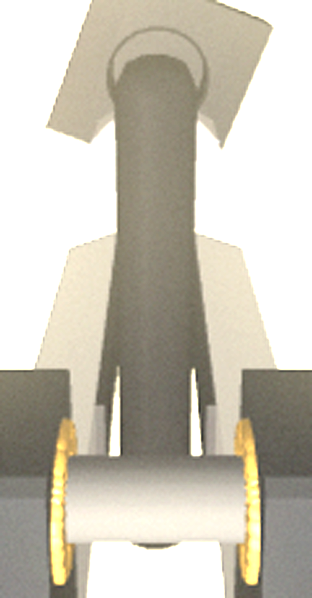

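Request:
apply_moves(plan=[0,0,0,-0.002,0.008,-0.058,0,0,0,0,-0.002,0.008,-0.058,0,0,0,0,-0.002,0.008,-0.058,0,0,0,0,-0.002,0.008,-0.058,0,0,0,0,-0.002,0.008,-0.058,0])

```text
clock: 7.5
eef_pos: [520.5, 66.8, 319.0]
eef_rot: [-1.541, 1.57, -3.026]
wrist_force: [1.2, -0.2, -3.8]
finger_gap: 15.3
```

Request:
apply_moves(plan=[0,0,0,-0.002,0.008,-0.058,0,0,0,0,-0.002,0.008,-0.058,0,0,0,0,-0.002,0.008,-0.058,0,-0.16,0,0,0,0,0,0,-0.16,0,0,0,0,0,0])

```text
clock: 8.12
eef_pos: [529.5, 241.1, 324.3]
eef_rot: [-1.579, 1.569, -2.737]
wrist_force: [0.6, -0.0, -2.6]
finger_gap: 15.8
```

Request:
apply_moves(plan=[-0.16,0,0,0,0,0,0,-0.16,0,0,0,0,0,0,-0.15,0,0,0,0,0,0,0,0,0,0,0,0,0,0,0,0,0,0,0,0])

```text
clock: 8.75
eef_pos: [529.8, 240.3, 325.1]
eef_rot: [-2.095, 1.57, -2.793]
wrist_force: [0.5, -0.6, -4.3]
finger_gap: 15.8
```

```bash
python3 -c "
from h import *
goto([527.3,239.5,290],50.3)
st=readout.read_state();M=Rm(st['eef_rot']);print('toolx',M[:,0],st['moment'])
snap('wrist','w7.png');snap('side','s7.png');snap('top','t7.png')"
```

```text
pos [529.8 240.3 325.1] F [ 0.5 -0.6 -4.3] gap 15.8 q6 -0.51 t 8.75
yaw now 50.0 shift total m [ 0.0351 -0.0022 -0.0013] rows 1 each [ 0.0351 -0.0022 -0.0013]
turn [-0.0053 -0.0003  0.0006] rows 1
toolx [-6.10038907e-04 -2.21578495e-04 -9.99999789e-01] [-0.06032063 -0.00842581  0.00906685]
```

View pics/w7.png

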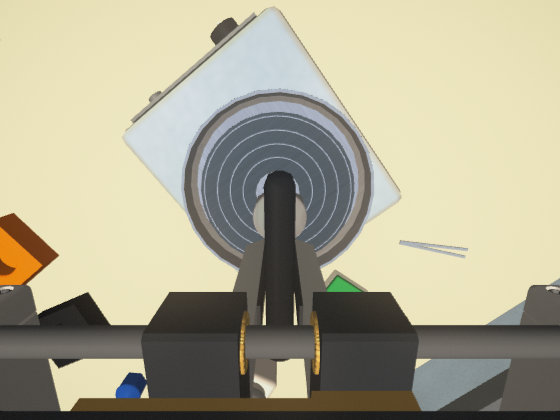

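View pics/s7.png

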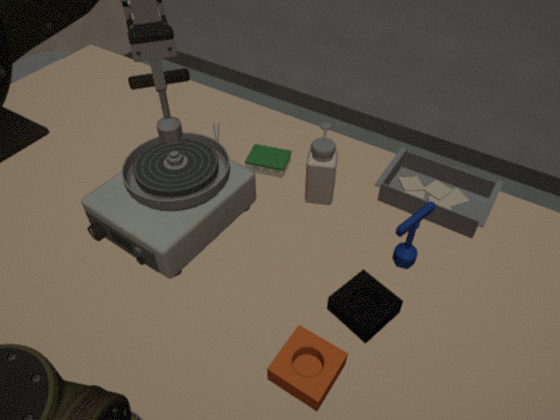

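```bash
cat > pl.py <<'E'
from h import *
def plate(c,st,box,excl=None,th=118):
    a=c['image'].max(2); g=cv2.GaussianBlur(a,(3,3),0)
    m=np.zeros(g.shape,np.uint8); x0,x1,y0,y1=box; m[y0:y1,x0:x1]=(g[y0:y1,x0:x1]<th)
    pts=[]
    # radial outward search from the centre of the box for last dark->bright edge of the plate
    cx,cy=(x0+x1)/2,(y0+y1)/2
    for t in np.radians(np.arange(0,360,3)):
        rr=np.arange(50,(x1-x0)/2+6,0.5); u=cx+rr*np.cos(t);v=cy+rr*np.sin(t)
        if v.max()>400: continue
        pr=cv2.remap(g,u.astype(np.float32)[None],v.astype(np.float32)[None],1)[0].astype(int)
        d=pr[6:]-pr[:-6]; k=np.argmax(d); 
        if d[k]>40: pts.append((u[k+3],v[k+3]))
    W=np.array([onz(c,*p,148,st)[:2] for p in pts])
    keep=np.ones(len(W),bool)
    for _ in range(8):
        A=np.c_[2*W[keep],np.ones(keep.sum())]; s=np.linalg.lstsq(A,(W[keep]**2).sum(1),rcond=None)[0]
        r=np.sqrt(s[2]+s[0]**2+s[1]**2); res=abs(np.hypot(*(W-s[:2]).T)-r); keep=res<max(1.0,2*np.median(res[keep]))
    print('centre',s[:2].round(2),'r',r.round(2),keep.sum(),len(W),'res',res[keep].mean().round(2))
E
python3 - <<'E'
from pl import *
st=readout.read_state(); c=cams.camera('wrist')
plate(c,st,(202,354,112,265))
# first image
b=cv2.imread('pics/w1.png')[:,:,::-1]; c1=dict(c);c1['image']=np.ascontiguousarray(b)
y=np.radians(20.34);M=np.stack([[0,0,-1],[np.cos(y),np.sin(y),0],[np.sin(y),-np.cos(y),0]],1)
s1={'eef_pos':np.array([526.6,238.0,348.3]),'eef_rot':M}
plate(c1,s1,(210,353,113,256))
ct=cams.camera('top'); ct['image']=np.ascontiguousarray(cv2.imread('pics/top0.png')[:,:,::-1])
plate(ct,None,(128,212,187,269))
E
```

```text
centre [527.98 238.97] r 89.41 75 82 res 0.22
centre [528.26 239.05] r 89.39 73 73 res 0.24Traceback (most recent call last):
  File "<stdin>", line 10, in <module>
  File "pl.py", line 10, in plate
    if v.max()>400: continue
       ~~~~~^^
    return umr_maximum(a, axis, None, out, keepdims, initial, where)
ValueError: zero-size array to reduction operation maximum which has no identity
```

```bash
python3 -c "
from h import *
goto([527.8,239.1,285],50.3)"
```

```text
pos [529.8 240.4 325.4] F [ 0.7 -0.3 -3.2] gap 15.7 q6 -0.51 t 9.0
yaw now 50.14 shift total m [ 0.0404 -0.0022 -0.0007] rows 1 each [ 0.0404 -0.0022 -0.0007]
turn [-0.0029 -0.      0.    ] rows 1
```

Request:
apply_moves(plan=[0,0,0,0,-0.0022,-0.0007,0,0,0,0,0.02,0,0,0,0,0,0,0.015,0,0,0,0,0,0,0.005,0,0,0,0,0,0,0,0,0,0])

```text
clock: 9.62
eef_pos: [527.9, 239.1, 285.5]
eef_rot: [-2.097, 1.571, -2.792]
wrist_force: [-0.4, -0.2, -2.3]
finger_gap: 15.4
```

Run:
```python
from h import *
goto([527.8,239.1,275],50.3)
a=snap('side','s8.png')['image'];w=snap('wrist','w8.png')['image']
A=cv2.resize(a[90:210,110:230],None,fx=3.3,fy=3.3,interpolation=cv2.INTER_CUBIC)
B=cv2.resize(w[140:260,220:340],None,fx=3.3,fy=3.3,interpolation=cv2.INTER_CUBIC)
cv2.imwrite('pics/c8.png',cv2.convertScaleAbs(np.hstack([A,B])[:,:,::-1],alpha=1.6))
```

```text
pos [527.9 239.1 285.5] F [-0.4 -0.2 -2.3] gap 15.4 q6 -0.51 t 9.625
yaw now 50.19 shift total m [ 0.0105 -0.0001 -0.    ] rows 1 each [ 0.0105 -0.0001 -0.    ]
turn [-0.0019 -0.      0.0001] rows 1
```

View pics/c8.png

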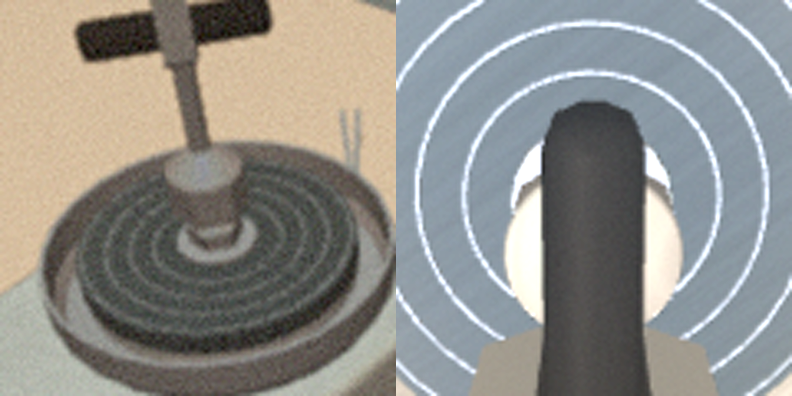

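Request:
apply_moves(plan=[0,0,0,0.003,0,0,0,0,0,0,0.003,0,0,0,0,0,0,0.002,0,0,0,0,0,0,0.002,0,0,0])

```text
clock: 10.22
eef_pos: [527.8, 239.1, 275.3]
eef_rot: [-1.378, 1.571, -2.073]
wrist_force: [0.2, -0.2, -3.9]
finger_gap: 15.5
```

Request:
apply_moves(plan=[0,0,0,0.0015,0,0,0,0,0,0,0.0015,0,0,0])

```text
clock: 10.48
eef_pos: [527.9, 239.1, 272.4]
eef_rot: [1.133, 1.571, 0.438]
wrist_force: [-0.3, 0.1, -3.3]
finger_gap: 15.6
```

Request:
apply_moves(plan=[0,0,0,0.002,0,0,0,0,0,0,0.002,0,0,0])

```text
clock: 10.72
eef_pos: [527.9, 239.1, 268.3]
eef_rot: [1.119, 1.571, 0.424]
wrist_force: [-0.2, 0.4, -3.4]
finger_gap: 15.3
```

Request:
apply_moves(plan=[0,0,0,0.002,0,0,0,0,0,0,0.0015,0,0,0])

```text
clock: 10.98
eef_pos: [527.8, 239.1, 264.8]
eef_rot: [-1.812, 1.571, -2.507]
wrist_force: [0.7, -0.2, -3.7]
finger_gap: 15.7
```

Request:
apply_moves(plan=[0,0,0,0.0015,0,0,0,0,0,0,0,0,0,0])

```text
clock: 11.22
eef_pos: [527.8, 239.1, 263.3]
eef_rot: [-1.972, 1.571, -2.667]
wrist_force: [-0.5, -0.6, -3.0]
finger_gap: 15.9
```

Request:
apply_moves(plan=[0,0,0,0.0008,0,0,0,0,0,0,0.0006,0,0,0,0,0,0,0,0,0,0])

```text
clock: 11.6
eef_pos: [527.9, 239.1, 262.4]
eef_rot: [1.079, 1.57, 0.384]
wrist_force: [0.6, -0.5, 0.6]
finger_gap: 15.8
```

Request:
apply_moves(plan=[0,0,0,0.0007,0,0,0,0,0,0,0,0,0,0])

```text
clock: 11.85
eef_pos: [528.0, 239.2, 262.4]
eef_rot: [1.022, 1.569, 0.327]
wrist_force: [-1.0, -0.7, 6.7]
finger_gap: 15.8
```

Run:
```python
from h import *
goto([527.8,239.1,262.4],50.3);print(readout.read_state()['moment'])
a=snap('side','s9.png')['image'];w=snap('wrist','w9.png')['image']
A=cv2.resize(a[90:210,110:230],None,fx=3.3,fy=3.3,interpolation=cv2.INTER_CUBIC)
B=cv2.resize(w[140:260,220:340],None,fx=3.3,fy=3.3,interpolation=cv2.INTER_CUBIC)
cv2.imwrite('pics/c9.png',cv2.convertScaleAbs(np.hstack([A,B])[:,:,::-1],alpha=1.6))
```

```text
pos [528.  239.2 262.4] F [-1.  -0.7  6.7] gap 15.8 q6 -0.51 t 11.85
yaw now 50.19 shift total m [-0.     -0.0002 -0.0001] rows 1 each [-0.     -0.0002 -0.0001]
turn [-0.0019  0.0008 -0.0014] rows 1
[-0.26541512  0.46525189  0.03546161]
```

View pics/c9.png

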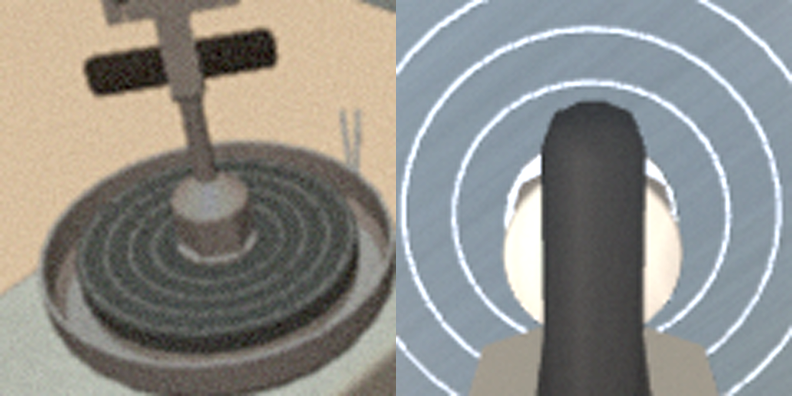

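Request:
apply_moves(plan=[0,0,0,-0.001,0,0,0,0.05,0,0,0,0,0,0,0.05,0,0,0,0,0,0,0.05,0,0,0,0,0,0,0.05,0,0,0,0,0,0])

```text
clock: 12.58
eef_pos: [527.6, 239.3, 262.5]
eef_rot: [-2.498, 1.57, 2.89]
wrist_force: [-1.8, -0.2, 1.5]
finger_gap: 15.6
```

Run:
```python
from h import *
goto([528,239.1,262.4],50.3);print(readout.read_state()['moment'])
```

```text
pos [527.6 239.3 262.5] F [-1.8 -0.2  1.5] gap 15.6 q6 -0.31 t 12.575
yaw now 38.68 shift total m [0.0001 0.0002 0.0004] rows 1 each [0.0001 0.0002 0.0004]
turn [-2.029e-01 -4.000e-04  2.000e-04] rows 2
[0.01711006 0.59311014 0.46248722]
```

Request:
apply_moves(plan=[0.08,0,0,0,0,0,0,0.08,0,0,0,0,0,0,0.08,0,0,0,0,0,0,0.08,0,0,0,0,0,0,0.08,0,0,0,0,0,0])

```text
clock: 13.2
eef_pos: [527.8, 239.4, 262.4]
eef_rot: [2.821, 1.57, 1.524]
wrist_force: [-0.1, 0.3, 1.3]
finger_gap: 15.6
```

Run:
```python
from h import *
goto([528,239.1,262.4],50.3);print(readout.read_state()['moment'])
```

```text
pos [527.8 239.4 262.4] F [-0.1  0.3  1.3] gap 15.6 q6 0.09 t 13.2
yaw now 15.71 shift total m [0.     0.0001 0.0003] rows 1 each [0.     0.0001 0.0003]
turn [-6.038e-01 -3.000e-04 -2.000e-04] rows 4
[0.12674993 0.32912864 0.49931298]
```

Request:
apply_moves(plan=[0.08,0,0,0,0,0,0,0.08,0,0,0,0,0,0,0.08,0,0,0,0,0,0,0.08,0,0,0,0,0,0,0.08,0,0,0,0,0,0])

```text
clock: 13.82
eef_pos: [527.9, 239.4, 262.4]
eef_rot: [2.454, 1.57, 0.757]
wrist_force: [0.4, 0.3, 0.9]
finger_gap: 15.5
```

Request:
apply_moves(plan=[0.08,0,0,0,0,0,0,0.08,0,0,0,0,0,0,0.08,0,0,0,0,0,0,0.08,0,0,0,0,0,0,0.08,0,0,0,0,0,0])

```text
clock: 14.45
eef_pos: [528.1, 239.3, 262.5]
eef_rot: [2.444, 1.57, 0.347]
wrist_force: [2.0, 1.0, -0.3]
finger_gap: 15.2
```

Request:
apply_moves(plan=[0.08,0,0,0,0,0,0,0.08,0,0,0,0,0,0,0.08,0,0,0,0,0,0,0.08,0,0,0,0,0,0,0,0,0,0,0,0,0])

```text
clock: 15.08
eef_pos: [528.2, 239.2, 262.5]
eef_rot: [2.568, 1.57, 0.154]
wrist_force: [3.1, -0.5, -0.1]
finger_gap: 15.7
```

Run:
```python
from h import *
goto([528,239.1,262.4],50.3);print(readout.read_state()['moment'])
```

```text
pos [528.2 239.2 262.5] F [ 3.1 -0.5 -0.1] gap 15.7 q6 1.21 t 15.075
yaw now -48.32 shift total m [ 0.0001 -0.0001  0.0002] rows 1 each [ 0.0001 -0.0001  0.0002]
turn [-1.7212e+00 -2.0000e-04 -1.2000e-03] rows 10
[-0.01412425 -0.58028738  0.18472796]
```

Request:
apply_moves(plan=[-0.06,0,0,0,0,0,0,0,0,0,-0.002,0,0,0,0,0,0,-0.003,0,0,0,0,0,0,-0.004,0,0,0])

```text
clock: 15.58
eef_pos: [527.8, 239.1, 271.3]
eef_rot: [-0.37, 1.57, -2.725]
wrist_force: [3.1, 0.9, -5.5]
finger_gap: 15.7
```

Request:
apply_moves(plan=[0,0,0,-0.008,0,0,0,0,0,0,-0.015,0,0,0,0,0,0,-0.025,0,0,0,0,0,0,-0.01,0,0,0,0,0,0,0,0,0,0])

```text
clock: 16.2
eef_pos: [527.9, 239.2, 329.9]
eef_rot: [2.772, 1.57, 0.418]
wrist_force: [-0.5, -0.3, -2.7]
finger_gap: 15.8
```

Run:
```python
from h import *
st=readout.read_state()
goto([506.2,-227.6,320],4.93);print(st['moment'])
c=snap('wrist','w10.png'); a=c['image']
g=cv2.GaussianBlur(a.max(2),(3,3),0)
print(g[160:185,279]); print(g[345:366,279])
```

```text
pos [527.9 239.2 329.9] F [-0.5 -0.3 -2.7] gap 15.8 q6 1.15 t 16.2
yaw now -44.92 shift total m [0.0097 0.3142 0.3459] rows 8 each [0.0012 0.0393 0.0432]
turn [-8.7e-01 -7.0e-04 -8.0e-04] rows 5
[-0.04827688  0.11632468 -0.02466993]
[101 101 101 101 102 102 102 102 101  95  75  50  41  42  42  42  42  44
  45  46  47  47  48  48  49]
[113 115 117 118 119 119 119 119 118 117 116 115 110  93  74  97 163 219
 236 235 235]
```

View pics/w10.png

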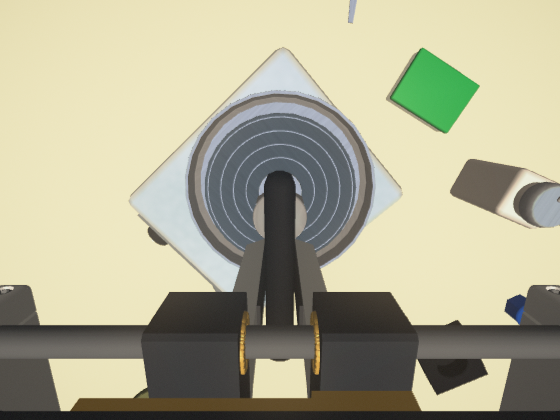

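Request:
apply_moves(plan=[0,0,0,0,0.039,0.043,0,0,0,0,0,0.039,0.043,0,0,0,0,0,0,0,0])

```text
clock: 16.62
eef_pos: [522.1, 120.1, 328.8]
eef_rot: [-0.206, 1.57, -2.565]
wrist_force: [0.7, 0.6, -3.1]
finger_gap: 15.9
```

Run:
```python
from h import *
st=readout.read_state(); c=snap('wrist','w11.png'); goto([506.2,-227.6,320],4.93)
u,v=proj(c,[528,239.2,166],st); print(u,v); u,v=int(u),int(v)
cv2.imwrite('pics/nut2.png',cv2.resize(c['image'][max(v-30,0):v+30,max(0,u-30):u+30,::-1],None,fx=9,fy=9,interpolation=cv2.INTER_CUBIC))
```

```text
pos [522.2 121.8 328.8] F [ 0.   0.3 -3. ] gap 15.7 q6 0.95 t 16.675
yaw now -45.07 shift total m [0.0088 0.2361 0.2581] rows 6 each [0.0015 0.0393 0.043 ]
turn [-8.726e-01  3.000e-04  8.000e-04] rows 5
202.84349706750976 112.8649962319599
```

View pics/nut2.png

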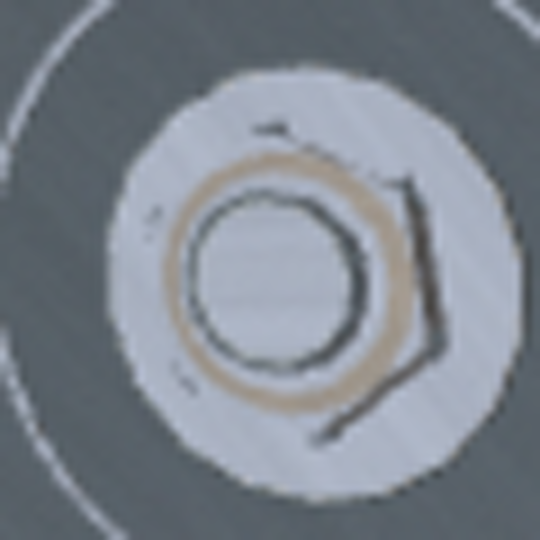

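Run:
```python
from h import *
st=readout.read_state();c=cams.camera('wrist')
# pose at picture time
y=np.radians(-45.07);M=np.stack([[0,0,-1],[np.cos(y),np.sin(y),0],[np.sin(y),-np.cos(y),0]],1)
s={'eef_pos':np.array([522.1,120.5,328.8]),'eef_rot':M}
P=np.array([onz(c,172+x/9-.45,82+y/9-.45,162,s)[:2] for x,y in((270,128),(407,183),(440,350),(320,440))])
for i in range(3):
    d=P[i+1]-P[i]; print(np.linalg.norm(d),(np.degrees(np.arctan2(d[1],d[0]))+90)%60)
```

```text
16.716380630338293 23.711652691694354
18.96741554209364 23.71558919626868
18.11038276353995 19.75267214642099
```

Request:
apply_moves(plan=[0,0,0,0,0.0393,0.043,0,0,0,0,0,0.0393,0.043,0,0,0,0,0,0.0393,0.043,0,0,0,0,0,0.0393,0.043,0,0,0,0,0,0.0393,0.043,0])

```text
clock: 17.35
eef_pos: [509.9, -168.5, 328.8]
eef_rot: [-1.541, 1.57, 2.389]
wrist_force: [0.3, 0.0, -3.1]
finger_gap: 15.6
```

Request:
apply_moves(plan=[0,0,0,0,0.0393,0.043,0,-0.174,0,0,0,0,0,0,-0.174,0,0,0,0,0,0,-0.174,0,0,0,0,0,0,-0.174,0,0,0,0,0,0])

```text
clock: 17.98
eef_pos: [507.8, -225.0, 328.6]
eef_rot: [-2.125, 1.57, 2.507]
wrist_force: [0.8, 0.2, -3.0]
finger_gap: 15.5
```

Request:
apply_moves(plan=[-0.174,0,0,0,0,0,0,0,0,0,0,0,0,0,0,0,0,0,0,0,0])

```text
clock: 18.35
eef_pos: [507.5, -225.5, 329.0]
eef_rot: [-2.303, 1.57, 2.493]
wrist_force: [-0.2, -0.9, -3.3]
finger_gap: 15.5
```

Run:
```python
from h import *
st=readout.read_state(); c=snap('wrist','w12.png'); goto([506.2,-227.6,170],4.93)
```

```text
pos [ 507.4 -225.7  329.1] F [ 0.5 -0.  -3.9] gap 15.8 q6 -0.57 t 18.4
yaw now 4.78 shift total m [ 0.1591 -0.0013  0.0019] rows 3 each [ 0.053  -0.0004  0.0006]
turn [-0.0027 -0.0003  0.0003] rows 1
```

Request:
apply_moves(plan=[-0.003,0,0,0.05,-0.0013,0.0019,0,0,0,0,0.055,0,0,0,0,0,0,0.045,0,0,0,0,0,0,0.008,0,0,0,0,0,0,0,0,0,0])

```text
clock: 19.02
eef_pos: [506.6, -228.2, 172.6]
eef_rot: [1.007, 1.57, -0.475]
wrist_force: [0.4, 0.1, -3.7]
finger_gap: 15.8
```

Run:
```python
from h import *
st=readout.read_state(); goto([506.2,-227.6,121],4.93); c=snap('wrist','w13.png')
```

```text
pos [ 506.6 -228.2  172.6] F [ 0.4  0.1 -3.7] gap 15.8 q6 -0.58 t 19.025
yaw now 5.05 shift total m [ 0.0516 -0.0004 -0.0007] rows 1 each [ 0.0516 -0.0004 -0.0007]
turn [ 0.0021  0.0006 -0.001 ] rows 1
```

View pics/w13.png

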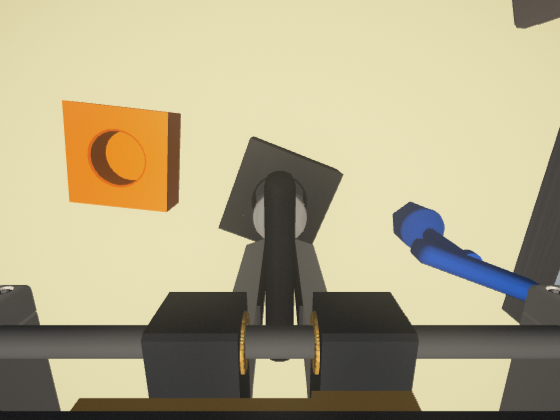

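Spanner socket (280,215) lines up with the hole (about 280,190, farther away). Lowering to the recorded pose.

Request:
apply_moves(plan=[0,0,0,0.015,-0.0004,-0.0007,0,0,0,0,0.012,0,0,0,0,0,0,0.01,0,0,0,0,0,0,0.006,0,0,0])

```text
clock: 19.58
eef_pos: [505.4, -227.3, 127.5]
eef_rot: [-2.144, 1.57, 2.657]
wrist_force: [0.6, 0.3, -4.8]
finger_gap: 15.6
```

Request:
apply_moves(plan=[0,0,0,0.004,0,0,0,0,0,0,0.002,0,0,0,0,0,0,0,0,0,0])

```text
clock: 19.95
eef_pos: [505.6, -227.4, 122.4]
eef_rot: [0.667, 1.571, -0.815]
wrist_force: [-0.2, -0.1, -3.1]
finger_gap: 15.8
```

Request:
apply_moves(plan=[0,0,0,0.001,0,0,0,0,0,0,0.001,0,0,0,0,0,0,0,0,0,0])

```text
clock: 20.32
eef_pos: [505.7, -227.4, 120.5]
eef_rot: [1.028, 1.57, -0.454]
wrist_force: [1.2, 0.2, -1.0]
finger_gap: 15.4
```

Touching the floor (120.5, as at the grasp). Opening gently.

Request:
apply_moves(plan=[0,0,0,0.0003,0,0,0,0,0,0,0,0,0,18,0,0,0,0,0,0,22,0,0,0,0,0,0,30,0,0,0,0,0,0,40])

```text
clock: 20.95
eef_pos: [505.6, -227.4, 120.0]
eef_rot: [-1.384, 1.571, -2.866]
wrist_force: [0.4, 0.0, -2.0]
finger_gap: 34.9
```

Request:
apply_moves(plan=[0,0,0,0,0,0,45,0,0,0,-0.03,0,0,45,0,0,0,-0.05,0,0,60,0,0,0,-0.06,0,0,60,0,0,0,-0.06,0,0,60])

```text
clock: 21.58
eef_pos: [505.2, -227.2, 322.1]
eef_rot: [1.211, 1.571, -0.271]
wrist_force: [0.5, -0.6, -0.5]
finger_gap: 56.6
```

Request:
apply_moves(plan=[0,0,0,0,0,0,100,0,0,0,0,0,0,100])

```text
clock: 21.82
eef_pos: [505.4, -227.3, 319.2]
eef_rot: [-2.139, 1.57, 2.662]
wrist_force: [-0.9, 0.6, 0.0]
finger_gap: 73.1
```

Run:
```python
from h import *
st=readout.read_state(); goto([506.2,-227.6,320],4.93); c=snap('wrist','w14.png');s=snap('side','s14.png')
H=np.array([onz(c,*q,149,st)[:2] for q in((283,146),(282,241))]);print(H)
```

```text
pos [ 505.4 -227.3  319.2] F [-0.9  0.6  0. ] gap 73.1 q6 -0.58 t 21.825
yaw now 5.1 shift total m [-0.0008  0.0008  0.0003] rows 1 each [-0.0008  0.0008  0.0003]
turn [ 0.0029 -0.0005  0.0008] rows 1
[[ 504.69845897 -173.47127498]
 [ 513.77708653 -284.86508466]]
```

View pics/w14.png

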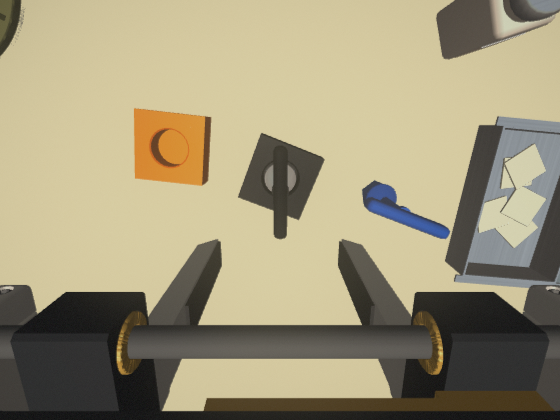

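View pics/s14.png

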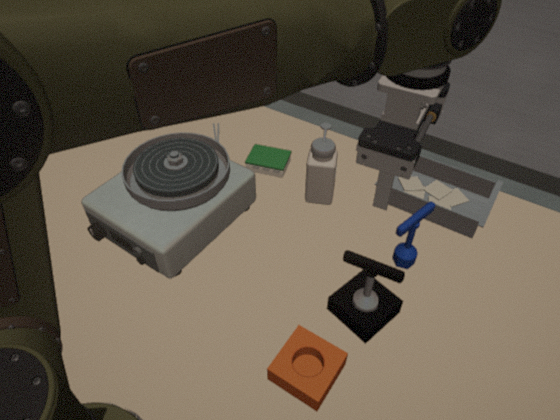

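```bash
python3 -c "
from h import *
ticket.sign_off(); print(readout.read_state()['clock'])"
```

```text
the job is handed in; nothing more can be done
the job is handed in; nothing more can be done
```

I slackened the nut by about 88° (1.53 rad) clockwise, stood the spanner back upright in its black rest, and handed the job in at about 22 s. The hand-in gives no verdict, so these results rest on my own measurements.

- **Seating:** I read the angle of the flats from the wrist picture and lowered the spanner in small steps. It slid on without catching on the corners. It stopped at TCP height 262.4 mm, exactly the fully-home height, with about 10 N of press.
- **Turning:** The tool turned about 98° clockwise at about 0.46–0.50 N m, close to the stated drag. A wrist picture afterwards put the flats at about 22° (modulo 60°), against 50° before. With the play in the socket taken off, that gives the 88°, inside the 1.2 to 2.2 rad asked for. The three nut edges in that picture agreed only to about 4°.
- **Return:** The spanner touched the rest's floor at TCP height 120.5 mm, against 120.4 mm at pick-up. The last side and wrist pictures show it upright as it was at the start. The bottle and case look unmoved, and the gripper is clear at a height of 319 mm with about zero force.

**Camera disagreement:** The top camera put the rest about 4–5 mm nearer in x than the wrist camera. I used the wrist view there, and the grasp confirmed it to about 1 mm.

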